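# Move a latched battery pack from its charger to the dust extractor

## Task

Take the battery pack out of the charger: keep its sprung side tab pressed in while you lift it straight up, without crushing the tab or yanking at the latch. Then, tab still pressed, push it gently down into the dust extractor's battery bay, tab on the latch side, until it is fully home against the spring, and let go so that the tab springs out and latches it. Leave the tape roll, paint tin and sanding block where they are.

Things in the scene. Friction and masses are not known exactly. Their poses are not given: they have to be found in the camera images.
- pack_center (a point): Centre of the battery pack, half-way up: an upright block, 60 mm along its x, 46 mm along its y, 120 mm tall (z up), 0.3 to 0.55 kg, black plastic with a grey cap from 80 mm up; lower edges rounded by 4 mm. Its sprung tab is on the +y side. Origin 60 mm above its underside. At the start the pack stands fully home, latched, in the charger.
- tab (a joint): How far the tab is pressed into the pack along its y (m): 0 = sprung out, 0.007 = fully in. The spring takes 8 N at first, 16 N fully in. The plastic bears 45 N of finger force on the tab; a pinch of 20 to 30 N across y, on the button and the opposite face, presses it fully and carries the pack.
- tab_face (a point): Middle of the outer face of the tab's grey ribbed button: 26 mm wide (x), 32 mm tall, 76 to 108 mm above the pack's underside. The face is 31 mm from the pack's middle plane when out, 24 mm when fully in; the opposite (-y) face is 23 mm from it. So pack and button measure 54 mm across when out, 47 mm when pinched.
- tab_hook (a point): Top outer edge of the hook below the button, 28 to 40.5 mm above the pack's underside, part of the tab: it stands 6 mm proud of the +y face when out, 1 mm inside it when fully in. Square above and below, it is held under the lip of charger or bay (1.5 mm of play), and would rest on the lip and block going in, unless the tab is pressed at least 6 mm.
- charger_seat (a point): Centre of the floor of the charger's pocket, where the pack's underside rests, 12 mm above the bench. Same axes as the pack standing in it. Pocket 62 mm (x) by 48 mm (y), 50 mm deep; its rim, 62 mm above the bench, has 3 mm rounded inner edges; walls 6 mm thick, 13.5 mm on the +y (latch) side with the lip.
- charger: The charger, black, fixed to the bench, 130 x 110 mm foot; origin on the bench below the pocket's centre. More than 35 N between pack and charger (yanking while latched) breaks it.
- bay_rim (a point): Centre of the mouth of the dust extractor's battery bay, at the height of its rim, 80 mm above the bench. Same mouth as the charger's, 62 (x) by 48 mm (y), latch side +y, inner edges rounded. Floor and lip form an insert that is fixed at a depth unknown beforehand: the pack is home with its underside 50 to 66 mm below the rim, and the stop must be felt.
- extractor: The dust extractor, grey, fixed to the bench; origin on the bench below the bay's centre. Its motor box is on the bay's +x side: 150 mm wide (y), 40 to 175 mm out in x, 85 mm tall, with a round black cap and bar up to 115 mm.
- bay_spring (a point): Middle of the top of the steel spring plate in the bay's floor at mean depth, 58 mm below the rim (a fixed point that does not show the setting). The plate stands 8 mm above the real floor when free; it pushes up 7 N there and 12 N when flush, the pack then on a hard stop, which bears 15 N more. If the tab is let go over 1.5 mm short of the stop it does not latch; latched, the pack rises to the lip, about 2 mm off the stop.
- tape_roll: Cardboard-coloured tape roll lying flat, 68 mm across, 24 mm tall; origin at the centre of its underside. Bystander.
- paint_tin: Steel paint tin, 68 mm across, 85 mm tall; origin at the centre of its underside. Bystander.
- sanding_block: Cork sanding block 95 x 60 x 32 mm; origin at the centre of its underside. Bystander.
There are look-alikes about, which are no part of the job. Leave any blue look-alike of the part that bears pack_center alone.

How it is judged:
By the outcome, as a careful person would: the job done as asked, in the order asked, and still so for the second after the job is handed in, with the robot touching nothing.
It also fails if it takes over 58 s, if anything falls off the work surface, if the arm or the gripper's body presses on something with over 40 N, if the wrist force passes 120 N, or if a joint passes its speed limit or range.

## Robot

A 6-joint arm with a two-finger parallel gripper is mounted at the origin on the work surface. World frame = base frame: x ahead of the robot, y to its left, z up, the work surface at z = 0. Lengths are in mm, angles in rad, forces in N, time in s.
With the tool pointing down it reaches from about 200 to 875 mm from the base axis. Payload 3.4 kg.
Tool frame: the origin (TCP) lies at the very end of the fingers, on their centre line; the grasp point (between the pads) lies 19 mm behind it; x points along the fingers, y is the direction in which the jaws open and shut, and the axes are right-handed (so a half turn about x gives the same grasp; the last joint's range is limited). The gripper opens to 94 mm and grips with 3 to 60 N. Pads are 16 mm wide; open, the fingers measure 119 mm over their backs; the gripper's body (75 mm by 177 mm) begins 78 mm behind the grasp point.
Start: joints at [1.083, 0.276, 1.505, -0, 1.361, -0.121], TCP at [206.232, 536.781, 205.493] pointing down, gripper open.
Joint ranges: [-2.89, 2.89], [-0.75, 2.08], [0.22, 2.7], [-1.18, 4.32], [0.11, 2.71], [-2.7, 2.7]. Speed limits (rad/s): [2.57, 2.57, 3.14, 3.14, 3.14, 3.14].

## Interface

Orientations are given as a 3x3 rotation matrix whose columns are the frame's x, y, z axes.
In Python, from bench import telemetry, vision, workorder, models gives the robot as it stands.
- The arm moves only by the tool servo_tool, never from a script. Its arguments are lists of equal length, an entry for each row: "fingers": the closure, from 0 (fully open) to 1 (shut); "dp": the shift along the tool's x, y, z normalised to -1 to 1, where 1 is 20 mm, a list of three; "spin": the turn about the tool's x normalised to -1 to 1, where 1 is 0.5 rad. A call has 1 to 10 rows; each row shifts and turns the commanded pose from where the row before left it, along the tool's axes as they then stand; what a row does not reach is not made up. A row lasts 1/12 s, in which the tool goes at most 41.7 mm and 7.16 degrees, less where a joint would pass 70% of its speed; a pose out of reach is approached as far as the arm can. A call with a number of a shift or a turn outside -1 to 1 is refused whole. A call with a gripper value outside its range is refused whole. The fingers move at their own pace and stop on an object; the grip force is fixed at half the most. Time passes only in rows, so rows that do not move let the fingers close. It gives the time, the measured TCP pose, the force and the opening at its end, in the units of the state.
- telemetry.sense(): the state, without advancing time (a new reading comes with each control period).
- vision.get_image(name): name is "side" or "top" or "wrist"; returns a dict with "frame" (400x640x3 uint8, red, green, blue), "mtx" (3x3 intrinsics, pixels), "camera_from_world" (4x4, takes a point from world to camera coordinates); the wrist camera has in their place "hand_eye" (4x4, takes a point from camera to tool coordinates, whose origin is the TCP and whose axes are the tool frame's). Camera axes: x right, y down, z forward; pixel columns grow to the right and rows downward; lengths in mm; the calibration is good to about 2 mm. A picture is of the moment at which its call begins: read the wrist's pose just before it. There is no depth.
- workorder.job_done(): hands the job in, once; it reports no verdict.
Trained networks look in a picture, given as the dict that the camera call returned (one of the last four; its "shot" number tells which), for a name from the list of things; names that differ only in an ending like _2 or _b are one class to them, and where a whole thing is asked for, a point or a joint stands for the part that bears it (a point fixed in the world has none). Each returns a list of dicts, best first, with "score" (0 to 1); they miss things now and then, are a little off and sometimes report something else, mostly with a low value. They report only what shows in the picture. A call takes as long as a camera call. They do not tell look-alikes from the thing itself.
- models.trace(thing, picture): "region" (400x640 bool, what is visible of it) and "rect" ([left, top, width, height] in pixels, round what is visible of it).
The state is a dict: "time_s": time; "joint_positions": joint angles; "qvel": joint speeds; "tau": joint torques, N m; "tool_pos": TCP position; "tcp_rot": TCP orientation; "contact_force": force on the tool from outside, world axes, zero at the start; "moment": the same for the moment, N m; "width": finger opening in mm.
Only numpy, scipy, OpenCV 4.12 (cv2) and the standard library are available. Lean on these libraries where they do the work, as an engineer would, in place of code of your own. Each camera call takes 0.05 s, during which the arm holds its last target.

## Working session

There is one attempt and no reset: what is moved stays moved. The work goes in short steps, Python scripts to look and compute and a tool call to move; the robot and the scene stay as the last step left them, time stands still between calls to the robot, and variables do not carry over. Pictures are saved under pics/ and viewed, and the job is handed in when it is done.

Besides the shell and the picture viewer there is one more tool, called after ">>>" by a JSON object that holds its "name" and its "arguments". servo_tool: Moves the arm, as the interface text tells. Scaled input: -1 to 1 covers 20 mm each way for a shift and 0.5 rad each way for a turn. Its arguments: {"type":"object","properties":{"fingers":{"type":"array","items":{"type":"number"}},"dp":{"type":"array","items":{"type":"array","items":{"type":"number","minimum":-1,"maximum":1}}},"spin":{"type":"array","items":{"type":"number","minimum":-1,"maximum":1}}},"required":["fingers","dp","spin"]}

```bash
mkdir -p pics; ls; python3 - <<'E'
from bench import telemetry, vision, workorder, models
import cv2,numpy as np,pickle
s=telemetry.sense();print(s)
for n in ["side","top","wrist"]:
    d=vision.get_image(n);cv2.imwrite(f"pics/{n}0.png",d["frame"][:,:,::-1]);pickle.dump(d,open(f"pics/{n}0.pkl","wb"))
    print(n,d["mtx"],d.get("camera_from_world",d.get("hand_eye")))
    for t in ["pack_center","charger","extractor","tab_face","bay_rim"]:
        try: print(t,[(round(float(r["score"]),2),[int(v) for v in r["rect"]]) for r in models.trace(t,d)])
        except Exception as e: print(t,e)
print(telemetry.sense()["time_s"])
E
```

```text
pics
{'time_s': 0.0, 'joint_positions': array([ 1.08301194e+00,  2.76564892e-01,  1.50610737e+00,  1.96556070e-05,
        1.36069652e+00, -1.21020485e-01]), 'qvel': array([ 2.30126627e-05, -6.16702694e-04,  3.53197603e-04, -2.33661185e-03,
       -1.01220877e-04,  1.12917413e-04]), 'tau': array([-1.77041642e-03, -4.04574895e+01, -2.37235057e+01,  7.01710721e-02,
        3.45603295e-02, -1.55685257e-04]), 'tool_pos': array([205.93668294, 536.25491345, 204.63218235]), 'tcp_rot': array([[-8.49398522e-04,  3.58599532e-01,  9.33491111e-01],
       [-1.55997391e-03,  9.33489837e-01, -3.58600462e-01],
       [-9.99998423e-01, -1.76081648e-03, -2.33498975e-04]]), 'contact_force': array([ 0.96895652,  0.54841649, -0.15678185]), 'moment': array([-0.018533  , -0.01224937,  0.06322965]), 'width': 94.06723834427302}
side [[428.5889626    0.         313.93001676]
 [  0.         428.5889626  199.79921714]
 [  0.           0.           1.        ]] [[ 9.83341253e-01 -1.81040507e-01 -1.62577968e-02 -4.68363326e+02]
 [-1.51856730e-01 -7.69071863e-01 -6.20860695e-01  1.17558361e+02]
 [ 9.98975210e-02 
[... 833 characters left out ...]
.82, [187, 178, 26, 27]), (0.59, [264, 165, 21, 26]), (0.57, [226, 176, 21, 24])]
charger [(0.68, [222, 175, 34, 36])]
extractor [(0.97, [334, 117, 64, 75])]
tab_face [(0.42, [226, 175, 22, 26])]
bay_rim [(0.59, [339, 114, 61, 80])]
wrist [[329.93063103   0.         315.7727188 ]
 [  0.         329.93063103 204.08834411]
 [  0.           0.           1.        ]] [[-4.90919668e-06 -2.43650894e-01  9.69863001e-01 -1.79160506e+02]
 [ 9.99999748e-01 -6.90206219e-04 -1.68333225e-04  5.05484826e-01]
 [ 7.10420017e-04  9.69862756e-01  2.43650836e-01 -7.00406015e+01]
 [ 0.00000000e+00  0.00000000e+00  0.00000000e+00  1.00000000e+00]]
pack_center []
charger []
extractor []
tab_face []
bay_rim []
0.9
```

View pics/side0.png

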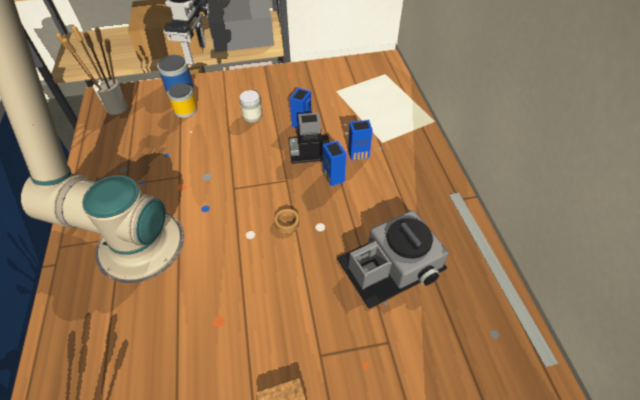

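View pics/top0.png

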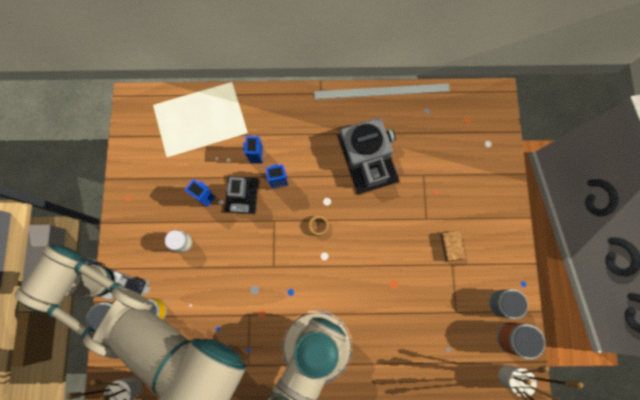

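View pics/wrist0.png

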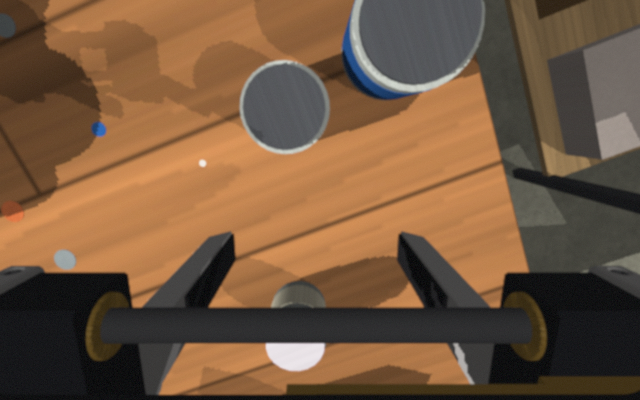

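```bash
cat > h.py <<'E'
import numpy as np,cv2,pickle
def ray(d,uv,T=None):
    K=d["mtx"]; r=np.linalg.inv(K)@np.array([uv[0],uv[1],1.])
    if "camera_from_world" in d:
        M=np.linalg.inv(d["camera_from_world"])
    else: M=T@d["hand_eye"]
    return M[:3,3],M[:3,:3]@r
def at(d,uv,z,T=None):
    o,v=ray(d,uv,T); return (o+v*(z-o[2])/v[2]).round(1)
def T(s):
    M=np.eye(4);M[:3,:3]=s["tcp_rot"];M[:3,3]=s["tool_pos"];return M
def proj(d,p,T=None):
    M=d["camera_from_world"] if "camera_from_world" in d else np.linalg.inv(T@d["hand_eye"])
    q=M[:3,:3]@np.array(p,float)+M[:3,3]; q=d["mtx"]@q; return q[:2]/q[2]
E
python3 - <<'E'
from h import *
t=pickle.load(open("pics/top0.pkl","rb"));s=pickle.load(open("pics/side0.pkl","rb"))
c=lambda im,x,y,w,h,k:cv2.resize(im["frame"][y:y+h,x:x+w,::-1],None,fx=k,fy=k,interpolation=cv2.INTER_CUBIC)
cv2.imwrite("pics/a.png",np.hstack([c(t,205,155,70,70,5.7)[:399,:399],c(t,330,110,80,85,5)[:399,:399]]))
cv2.imwrite("pics/b.png",np.hstack([c(s,275,75,100,120,4)[:480],c(s,325,200,130,120,4)[:480]]))
print(at(t,(237,187),132),at(s,(309,120),132),at(t,(376,171),80),at(s,(369,258),80))
E
```

```text
[509.4 250.5 132. ] [509.8 249.7 132. ] [ 571.8 -207.2   80. ] [ 573.5 -205.7   80. ]
```

View pics/a.png

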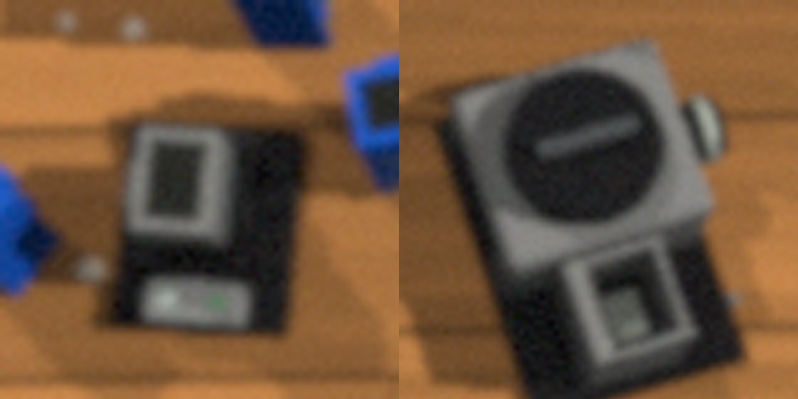

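View pics/b.png

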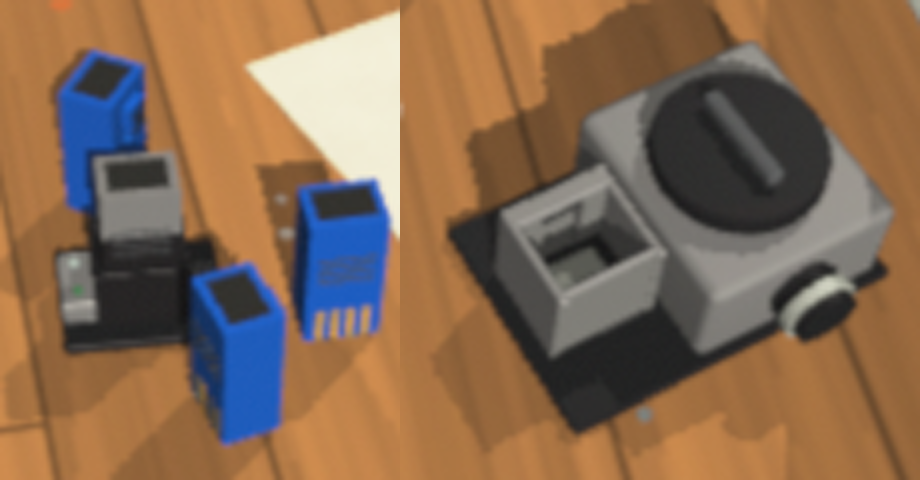

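>>> {"name": "servo_tool", "arguments": {"fingers": [0.2,0.2,0.2,0.2,0.2], "dp": [[-1,0,0],[-1,0,0],[-1,0,0],[-0.5,0,0],[0,0,0]], "spin": [-0.21,-0.21,-0.21,0,0]}}

```text
time_s: 1.32
tool_pos: [206.8, 538.0, 278.1]
tcp_rot: [[0.002, 0.054, 0.999], [0.005, 0.999, -0.054], [-1.0, 0.005, 0.002]]
contact_force: [0.1, 0.6, -0.4]
width: 75.1
```

```bash
cat > go.py <<'E'
import sys;from h import *
from bench import telemetry
s=telemetry.sense();R=s["tcp_rot"]
print("t",s["time_s"],"pos",s["tool_pos"].round(1),"w",round(s["width"],1),"F",s["contact_force"].round(1),"yaw_y deg",np.degrees(np.arctan2(-R[0,1],R[1,1])).round(2),"tilt",R[2].round(4),"j6",s["joint_positions"][5].round(2))
if len(sys.argv)>3:
    d=R.T@(np.array([float(a) for a in sys.argv[1:4]])-s["tool_pos"]);print("units",(d/20).round(3))
E
python3 go.py 505 250 270
```

```text
t 1.3167 pos [206.8 538.  278.1] w 75.1 F [ 0.1  0.6 -0.4] yaw_y deg -3.12 tilt [-1.      0.0048  0.0022] j6 -0.43
units [  0.372 -13.572  15.668]
```

>>> {"name": "servo_tool", "arguments": {"fingers": [0.2,0.2,0.2,0.2,0.2,0.2,0.2,0.2,0.2,0.2], "dp": [[0,-0.85,1],[0,-0.85,1],[0,-0.85,1],[0,-0.85,1],[0,-0.85,1],[0,-0.85,1],[0,-0.85,1],[0,-0.85,1],[0,-0.85,1],[0,-0.85,1]], "spin": [0,0,0,0,0,0,0,0,0,0]}}

```text
time_s: 2.15
tool_pos: [397.4, 355.3, 274.1]
tcp_rot: [[-0.002, 0.054, 0.999], [-0.001, 0.999, -0.054], [-1.0, -0.001, -0.002]]
contact_force: [0.7, 0.6, -1.1]
width: 75.0
```

>>> {"name": "servo_tool", "arguments": {"fingers": [0.2,0.2,0.2,0.2,0.2,0.2,0.2,0.2], "dp": [[0,-0.85,1],[0,-0.85,1],[0,-0.85,1],[0,-0.85,1],[0,-0.85,0.9],[0,-0.8,0.75],[0,0,0],[0,0,0]], "spin": [0,0,0,0,0,0,0,0]}}

```text
time_s: 2.82
tool_pos: [504.6, 249.2, 274.0]
tcp_rot: [[-0.003, 0.056, 0.998], [-0.0, 0.998, -0.056], [-1.0, -0.0, -0.003]]
contact_force: [-0.2, -0.1, -0.3]
width: 74.9
```

```bash
python3 go.py 505 250 270; python3 - <<'E'
from h import *
from bench import telemetry,vision
s=telemetry.sense()
d=vision.get_image("wrist");pickle.dump((d,s),open("pics/w1.pkl","wb"))
cv2.imwrite("pics/w1.png",d["frame"][:,:,::-1])
E
```

```text
t 2.8167 pos [504.6 249.2 274. ] w 74.9 F [-0.2 -0.1 -0.3] yaw_y deg -3.19 tilt [-1.0e+00 -4.0e-04 -2.7e-03] j6 -1.18
units [0.199 0.04  0.019]
```

View pics/w1.png

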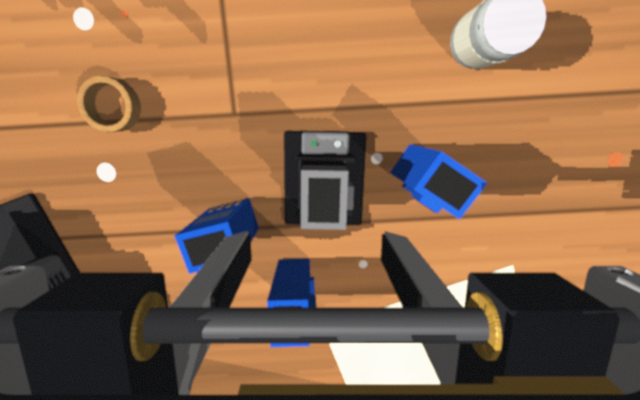

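```bash
python3 - <<'E'
from h import *
d,s=pickle.load(open("pics/w1.pkl","rb"))
im=d["frame"][120:250,260:390,::-1]
cv2.imwrite("pics/w1c.png",cv2.resize(im,(585,585),interpolation=cv2.INTER_CUBIC))
M=T(s)
for n,uv,z in [("pack",(325,198),132),("blueR",(451,186),120),("blueL",(206,250),120)]: print(n,at(d,uv,z,M))
E
```

```text
pack [509.2 258.4 132. ]
blueR [506.6 388.4 120. ]
blueL [562.2 127.6 120. ]
```

View pics/w1c.png

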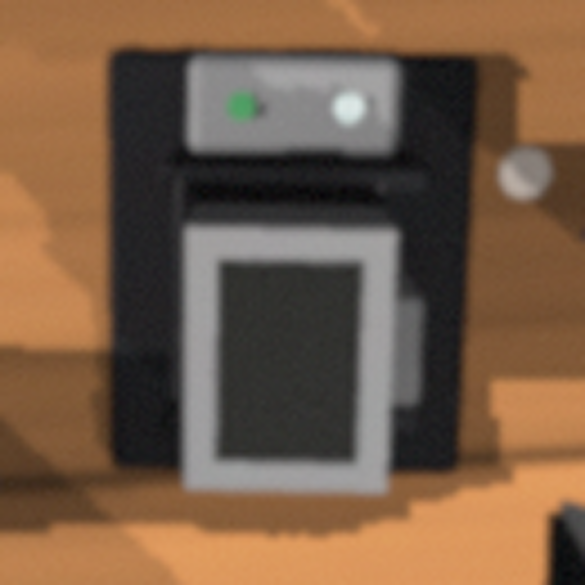

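```bash
python3 - <<'E'
from h import *
from scipy.optimize import least_squares
d,s=pickle.load(open("pics/w1.pkl","rb"));M=T(s)
C=np.array([(186,227),(400,227),(389,493),(184,490)])/4.5+[260,120]
print(np.array([at(d,c,132,M) for c in C]))
L=np.array([(-30,-23),(-30,23),(30,23),(30,-23)])
def W(p):
    c,s_=np.cos(p[2]),np.sin(p[2]);R=np.array([[c,-s_],[s_,c]]);return L@R.T+p[:2]
f=lambda p:np.ravel([proj(d,[*w,p[3]],M)-c for w,c in zip(W(p),C)])
r=least_squares(f,[509,255,-0.05,132],x_scale=[1,1,.01,1]);print(r.x,np.degrees(r.x[2]),r.fun.round(2))
r=least_squares(lambda p:f([*p,132]),[509,255,-0.05],x_scale=[1,1,.01]);print(r.x,np.degrees(r.x[2]),r.fun.round(2))
# foot corners z~? LED
print([at(d,np.array(c)/4.5+[260,120],12,M) for c in [(112,50),(475,60),(458,468),(112,465)]])
# side/top views
t=pickle.load(open("pics/top0.pkl","rb"));q=pickle.load(open("pics/side0.pkl","rb"))
for yy in (251,254,257): print(yy,proj(t,[509,yy,132]),proj(q,[509,yy,132]))
E
```

```text
[[480.3 236.7 132. ]
 [482.9 283.2 132. ]
 [543.5 278.7 132. ]
 [540.2 232.2 132. ]]
[ 5.11045466e+02  2.57658154e+02 -7.00947948e-02  1.34920809e+02] -4.0161359062019155 [-0.05 -0.39 -0.18  0.27  0.03  0.03  0.21  0.1 ]
[ 5.11712486e+02  2.57697734e+02 -7.01124853e-02] -4.017149499015479 [ 0.17 -0.13 -0.4   0.51 -0.17 -0.25  0.42 -0.18]
[array([444.4, 212.4,  12. ]), array([453.1, 317.6,  12. ]), array([577. , 309.8,  12. ]), array([570. , 202.5,  12. ])]
251 [236.85687559 187.11657214] [308.66735007 119.74050645]
254 [235.92745422 187.12830951] [308.4900681  119.07172219]
257 [234.99802796 187.14004694] [308.3133035  118.40488968]
```

```bash
python3 go.py 511.5 258 140
```

```text
t 2.8667 pos [504.  249.9 274.4] w 75.4 F [-1.   0.5  0. ] yaw_y deg -3.09 tilt [-1.0e+00  1.0e-04 -2.5e-03] j6 -1.18
units [6.717 0.422 0.367]
```

>>> {"name": "servo_tool", "arguments": {"fingers": [0.2,0.2,0.2,0.2,0.2,0.2,0.2,0.2,0.2], "dp": [[0,0.42,0.36],[0.9,0,0],[0.9,0,0],[0.9,0,0],[0.9,0,0],[0.9,0,0],[0.9,0,0],[0,0,0],[0,0,0]], "spin": [0.03,0,0,0,0,0,0,0,0]}}

```text
time_s: 3.62
tool_pos: [511.5, 259.1, 166.8]
tcp_rot: [[-0.002, 0.066, 0.998], [-0.0, 0.998, -0.066], [-1.0, -0.0, -0.002]]
contact_force: [0.4, 0.9, 0.6]
width: 75.2
```

```bash
python3 go.py 511.5 258 88; python3 - <<'E'
from h import *
from bench import telemetry,vision
s=telemetry.sense()
d=vision.get_image("wrist");pickle.dump((d,s),open("pics/w2.pkl","wb"))
cv2.imwrite("pics/w2.png",d["frame"][:,:,::-1])
E
```

```text
t 3.6167 pos [511.5 259.1 166.8] w 75.2 F [0.4 0.9 0.6] yaw_y deg -3.78 tilt [-1.0e+00 -3.0e-04 -1.9e-03] j6 -1.16
units [ 3.941 -0.055  0.012]
```

View pics/w2.png

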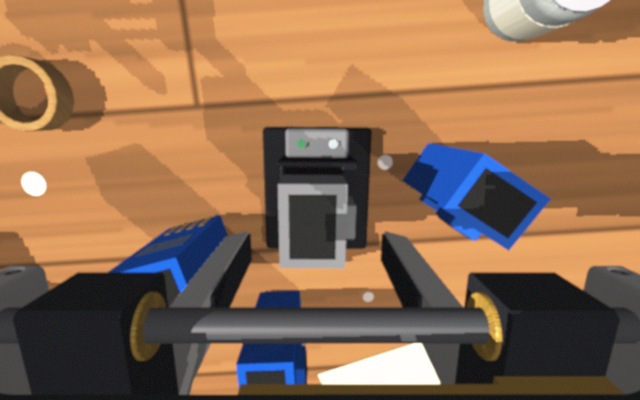

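```bash
python3 - <<'E'
from h import *
d,s=pickle.load(open("pics/w2.pkl","rb"))
im=d["frame"][165:285,255:375,::-1]
cv2.imwrite("pics/w2c.png",cv2.resize(im,(600,600),interpolation=cv2.INTER_CUBIC))
E
```

```text
(no output)
```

View pics/w2c.png

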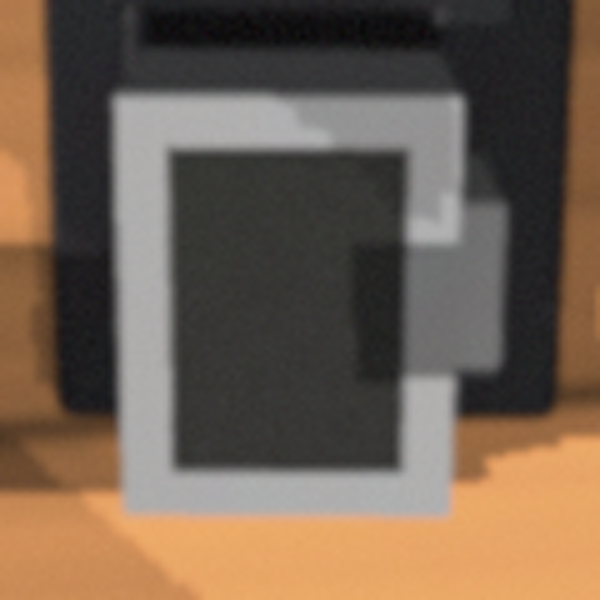

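```bash
cat > fit.py <<'E'
from h import *
from scipy.optimize import least_squares
L=np.array([(-30,-23),(-30,23),(30,23),(30,-23)])
def fit(d,M,C,z,L=L,p0=None):
    def f(p):
        c,s_=np.cos(p[2]),np.sin(p[2]);R=np.array([[c,-s_],[s_,c]]);W=L@R.T+p[:2]
        return np.ravel([proj(d,[*w,z],M)-c_ for w,c_ in zip(W,C)])
    r=least_squares(f,p0,x_scale=[1,1,.01]);return r.x.round(3),np.degrees(r.x[2]).round(2),r.fun.round(2)
E
python3 - <<'E'
from fit import *
d,s=pickle.load(open("pics/w2.pkl","rb"));M=T(s)
C=np.array([(112,95),(466,95),(450,516),(125,516)])/5+[255,165]
for z in (132,135): print(fit(d,M,C,z,p0=[511,257,-.07]))
E
```

```text
(array([ 5.11551e+02,  2.57300e+02, -7.00000e-02]), np.float64(-4.03), array([ 0.4 , -0.08, -0.58,  0.18,  0.32,  0.05, -0.13, -0.18]))
(array([ 5.10641e+02,  2.57391e+02, -7.00000e-02]), np.float64(-4.03), array([-0.1 , -0.62, -0.07, -0.36,  0.76,  0.7 , -0.58,  0.46]))
```

>>> {"name": "servo_tool", "arguments": {"fingers": [0.2,0.2,0.2,0.2,0.2,0.2,0.2,0.2], "dp": [[0.3,-0.05,0],[0.8,0,0],[0.8,0,0],[0.8,0,0],[0.8,0,0],[0.4,0,0],[0,0,0],[0,0,0]], "spin": [0.01,0,0,0,0,0,0,0]}}

```text
time_s: 4.33
tool_pos: [512.7, 257.2, 90.0]
tcp_rot: [[0.001, 0.072, 0.997], [0.0, 0.997, -0.072], [-1.0, 0.0, 0.001]]
contact_force: [0.2, 0.1, 0.6]
width: 75.3
```

```bash
python3 go.py 511.5 257.8 88; python3 - <<'E'
from h import *
from bench import telemetry,vision
s=telemetry.sense()
d=vision.get_image("wrist")
cv2.imwrite("pics/w3.png",d["frame"][:,:,::-1])
print(telemetry.sense()["tool_pos"])
E
```

```text
t 4.3333 pos [512.7 257.2  90. ] w 75.3 F [0.2 0.1 0.6] yaw_y deg -4.12 tilt [-1.e+00  4.e-04  7.e-04] j6 -1.16
units [ 0.099  0.026 -0.065]
[513.20068516 257.32385519  90.51245277]
```

View pics/w3.png

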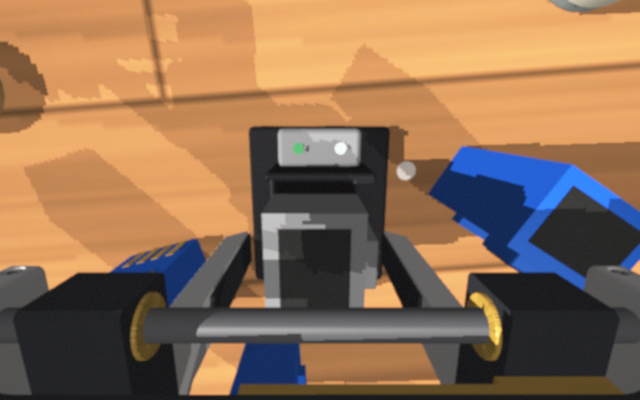

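>>> {"name": "servo_tool", "arguments": {"fingers": [0.3,0.4,0.5,0.5], "dp": [[0.08,0.02,-0.05],[0,0,0],[0,0,0],[0,0,0]], "spin": [0,0,0,0]}}

```text
time_s: 4.72
tool_pos: [511.9, 258.3, 88.6]
tcp_rot: [[0.002, 0.072, 0.997], [0.002, 0.997, -0.072], [-1.0, 0.002, 0.002]]
contact_force: [-0.4, 1.2, -0.2]
width: 52.2
```

```bash
python3 go.py 511.5 257.8 88
```

```text
t 4.7167 pos [511.9 258.3  88.6] w 52.2 F [-0.4  1.2 -0.2] yaw_y deg -4.14 tilt [-1.      0.0022  0.0015] j6 -1.15
units [ 0.031 -0.028 -0.021]
```

>>> {"name": "servo_tool", "arguments": {"fingers": [0.7,0.7,0.7,0.7,0.7], "dp": [[0,0,0],[0,0,0],[0,0,0],[0,0,0],[0,0,0]], "spin": [0,0,0,0,0]}}

```text
time_s: 5.13
tool_pos: [511.8, 256.8, 88.4]
tcp_rot: [[0.001, 0.071, 0.997], [-0.001, 0.997, -0.071], [-1.0, -0.001, 0.001]]
contact_force: [-0.4, -2.7, 5.6]
width: 46.1
```

```bash
python3 go.py 511.5 257.8 88
```

```text
t 5.1333 pos [511.8 256.8  88.4] w 46.1 F [-0.4 -2.7  5.6] yaw_y deg -4.09 tilt [-1.e+00 -9.e-04  1.e-03] j6 -1.15
units [ 0.022  0.048 -0.017]
```

>>> {"name": "servo_tool", "arguments": {"fingers": [0.7,0.7,0.7], "dp": [[-0.05,0,0],[-0.05,0,0],[-0.05,0,0]], "spin": [0,0,0]}}

```text
time_s: 5.38
tool_pos: [511.0, 257.5, 90.0]
tcp_rot: [[-0.001, 0.072, 0.997], [0.0, 0.997, -0.072], [-1.0, 0.0, -0.001]]
contact_force: [0.3, 0.3, -4.2]
width: 45.8
```

```bash
python3 go.py 511.5 257.8 88
```

```text
t 5.3833 pos [511.  257.5  90. ] w 45.8 F [ 0.3  0.3 -4.2] yaw_y deg -4.13 tilt [-1.0e+00  1.0e-04 -1.2e-03] j6 -1.15
units [0.102 0.016 0.026]
```

>>> {"name": "servo_tool", "arguments": {"fingers": [0.7,0.7,0.7,0.7,0.7], "dp": [[-0.06,0,0],[-0.06,0,0],[-0.06,0,0],[-0.1,0,0],[-0.1,0,0]], "spin": [0,0,0,0,0]}}

```text
time_s: 5.8
tool_pos: [511.0, 257.5, 98.5]
tcp_rot: [[-0.001, 0.072, 0.997], [0.0, 0.997, -0.072], [-1.0, -0.0, -0.001]]
contact_force: [-0.3, 0.7, -2.8]
width: 46.1
```

```bash
python3 go.py 511.5 257.8 88
```

```text
t 5.8 pos [511.  257.5  98.5] w 46.1 F [-0.3  0.7 -2.8] yaw_y deg -4.11 tilt [-1.e+00 -0.e+00 -8.e-04] j6 -1.15
units [0.525 0.018 0.024]
```

>>> {"name": "servo_tool", "arguments": {"fingers": [0.7,0.7,0.7,0.7,0.7,0.7,0.7,0.7,0.7,0.7], "dp": [[-0.3,0,0],[-0.4,0,0],[-0.5,0,0],[-0.5,0,0],[-0.5,0,0],[-0.6,0,0],[-0.7,0,0],[-0.7,0,0],[-0.7,0,0],[-0.5,0,0]], "spin": [0,0,0,0,0,0,0,0,0,0]}}

```text
time_s: 6.63
tool_pos: [511.8, 257.7, 208.9]
tcp_rot: [[0.002, 0.072, 0.997], [0.001, 0.997, -0.072], [-1.0, 0.001, 0.002]]
contact_force: [0.4, 0.1, -2.8]
width: 45.8
```

```bash
python3 go.py 572 -206 215; python3 - <<'E'
from h import *
from bench import vision
d=vision.get_image("side")
cv2.imwrite("pics/s4.png",cv2.resize(d["frame"][60:240,250:470,::-1],None,fx=3,fy=3))
E
```

```text
t 6.6333 pos [511.8 257.7 208.9] w 45.8 F [ 0.4  0.1 -2.8] yaw_y deg -4.11 tilt [-1.      0.0012  0.0023] j6 -1.15
units [ -0.322 -22.907   4.665]
```

View pics/s4.png

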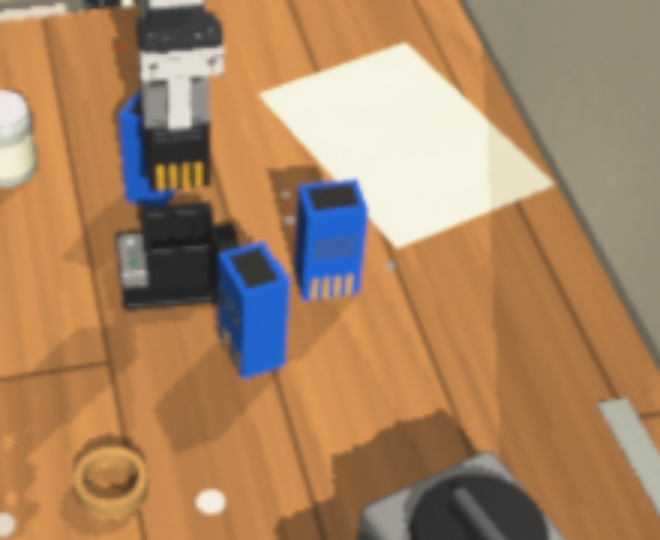

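```bash
python3 go.py 590 -100 262
```

```text
t 6.6833 pos [512.9 258.  210.5] w 45.7 F [ 0.9  0.6 -1.7] yaw_y deg -4.11 tilt [-1.      0.0025  0.0053] j6 -1.15
units [ -2.589 -17.572   5.145]
```

>>> {"name": "servo_tool", "arguments": {"fingers": [0.7,0.7,0.7,0.7,0.7,0.7,0.7,0.7,0.7,0.7], "dp": [[-0.7,0,0],[-0.8,0,0],[-0.7,-0.3,0.1],[-0.3,-0.6,0.3],[0,-0.8,0.3],[0,-0.9,0.3],[0,-1,0.3],[0,-1,0.3],[0,-1,0.3],[0,-1,0.3]], "spin": [0,0,0,0,0,0,0,0,0,0]}}

```text
time_s: 7.52
tool_pos: [545.7, 120.7, 255.9]
tcp_rot: [[-0.001, 0.072, 0.997], [-0.001, 0.997, -0.072], [-1.0, -0.001, -0.001]]
contact_force: [1.1, -0.5, -3.1]
width: 46.0
```

>>> {"name": "servo_tool", "arguments": {"fingers": [0.7,0.7,0.7,0.7,0.7,0.7,0.7,0.7,0.7,0.7], "dp": [[0,-1,0.3],[0,-1,0.3],[0,-1,0.3],[0,-1,0.3],[0,-1,0.3],[0,-1,0.3],[0,-1,0.3],[0,-1,0.3],[0,-1,0.2],[0,-1,0.1]], "spin": [0,0,0,0,0,0,0,0,0,0]}}

```text
time_s: 8.35
tool_pos: [585.2, -82.8, 255.7]
tcp_rot: [[-0.001, 0.072, 0.997], [-0.0, 0.997, -0.072], [-1.0, -0.0, -0.001]]
contact_force: [0.4, 0.2, -3.8]
width: 46.1
```

>>> {"name": "servo_tool", "arguments": {"fingers": [0.7,0.7,0.7,0.7,0.7,0.7], "dp": [[0,-0.6,0],[0,-0.4,0],[0,0,0],[0,0,0],[0,0,0],[0,0,0]], "spin": [-0.2,-0.2,-0.2,-0.13,0,0]}}

```text
time_s: 8.85
tool_pos: [584.2, -101.4, 255.9]
tcp_rot: [[-0.001, -0.287, 0.958], [0.0, 0.958, 0.287], [-1.0, 0.0, -0.001]]
contact_force: [-0.6, -0.1, -3.5]
width: 46.0
```

```bash
python3 go.py 572 -206 262; python3 - <<'E'
from h import *
from bench import telemetry,vision
s=telemetry.sense()
d=vision.get_image("wrist");pickle.dump((d,s),open("pics/w5.pkl","wb"))
cv2.imwrite("pics/w5.png",d["frame"][:,:,::-1])
E
```

```text
t 8.85 pos [ 584.2 -101.4  255.9] w 46.0 F [-0.6 -0.1 -3.5] yaw_y deg 16.66 tilt [-1.e+00  3.e-04 -1.e-03] j6 -2.15
units [-0.303 -4.836 -2.086]
```

View pics/w5.png

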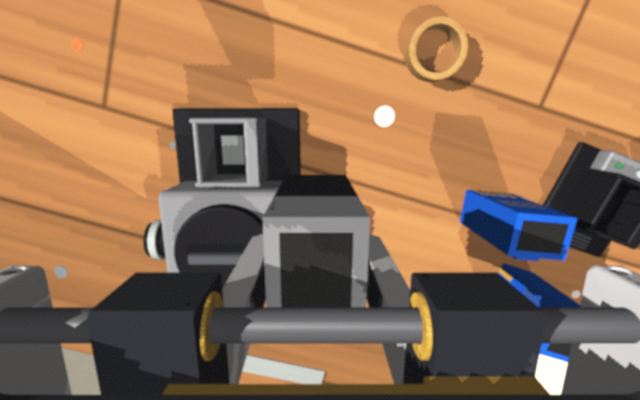

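```bash
python3 - <<'E'
from h import *
d,s=pickle.load(open("pics/w5.pkl","rb"))
im=d["frame"][100:210,165:275,::-1]
cv2.imwrite("pics/w5c.png",cv2.resize(im,(594,594),interpolation=cv2.INTER_CUBIC))
E
```

```text
(no output)
```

View pics/w5c.png

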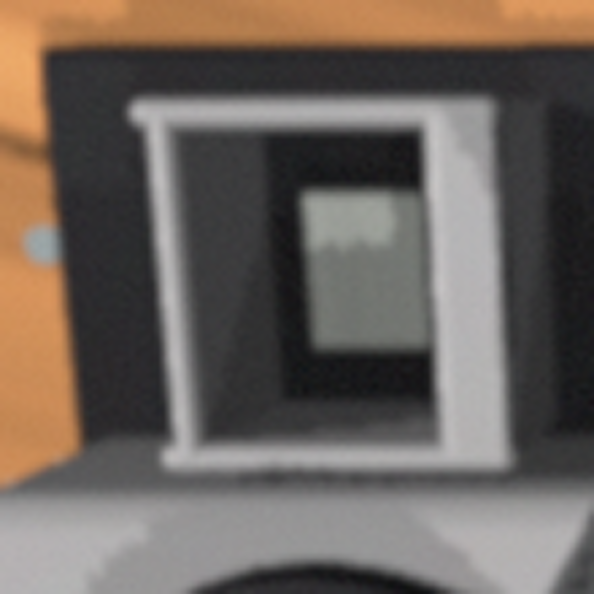

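```bash
python3 - <<'E'
from fit import *
d,s=pickle.load(open("pics/w5.pkl","rb"));M=T(s)
o=np.array([165,100])
C=np.array([(131,100),(494,100),(514,466),(165,468)])/5.4+o
L2=np.array([(-37,-30),(-37,37.5),(37,37.5),(37,-30)])
print(fit(d,M,C,80,L2,[572,-206,.29]))
Ci=np.array([(422,127),(441,445)])/5.4+o
print([at(d,c,78,M) for c in Ci],np.array([at(d,c,80,M) for c in C]))
r=fit(d,M,C,80,L2,[572,-206,.29])[0]
c,s_=np.cos(r[2]),np.sin(r[2]);R=np.array([[c,-s_],[s_,c]])
im=cv2.resize(d["frame"][100:210,165:275,::-1],(594,594),interpolation=cv2.INTER_CUBIC)
for LL in (L2,np.array([(-31,-24),(-31,24),(31,24),(31,-24)])):
    P=[(proj(d,[*(R@l+r[:2]),80],M)-o)*5.4 for l in LL]
    cv2.polylines(im,[np.int32(P)],True,(0,0,255),1)
cv2.imwrite("pics/w5d.png",im)
# pack in hand: top corners project
for z0 in (0,):
  for l in np.array([(-30,-23.5),(-30,22.5)]): print(proj(d,(M@np.array([-(120-76.5),l[1],l[0],1]))[:3],M))
# same bay in top/side
t=pickle.load(open("pics/top0.pkl","rb"));q=pickle.load(open("pics/side0.pkl","rb"))
for n,im0,b,k in (("t",t,(330,110,80,85),7),("q",q,(325,200,130,120),5)):
    x,y,w,h=b;im=cv2.resize(im0["frame"][y:y+h,x:x+w,::-1],None,fx=k,fy=k,interpolation=cv2.INTER_CUBIC)
    for LL in (L2,np.array([(-31,-24),(-31,24),(31,24),(31,-24)])):
        P=[(proj(im0,[*(R@l+r[:2]),80])-[x,y])*k for l in LL]
        cv2.polylines(im,[np.int32(P)],True,(0,0,255),1)
    cv2.imwrite(f"pics/ov{n}.png",im)
E
```

```text
(array([ 5.77802e+02, -2.07795e+02,  2.93000e-01]), np.float64(16.8), array([ 1.29, -0.81, -1.11, -1.01, -1.61,  1.03,  1.42,  0.85]))
[array([ 541.2, -193.8,   78. ]), array([ 601.3, -175.3,   78. ])] [[ 552.2 -248.3   80. ]
 [ 532.2 -181.2   80. ]
 [ 600.8 -159.8   80. ]
 [ 621.4 -227.5   80. ]]
[260.56054629 217.10086988]
[367.99088487 217.03130604]
```

View pics/w5d.png

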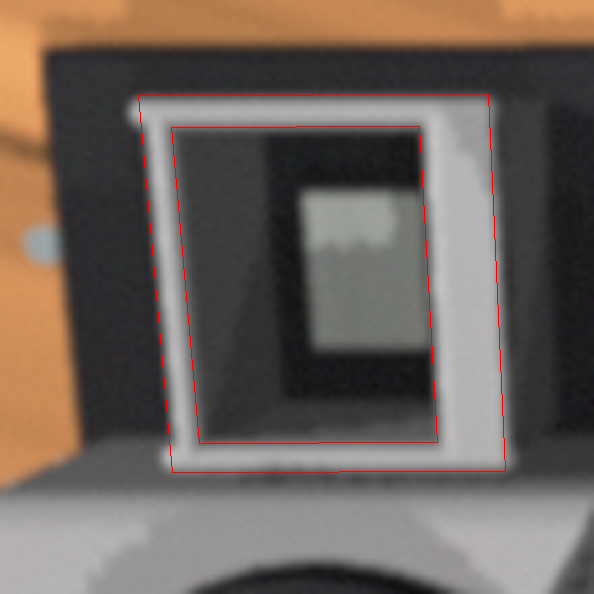

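View pics/ovt.png

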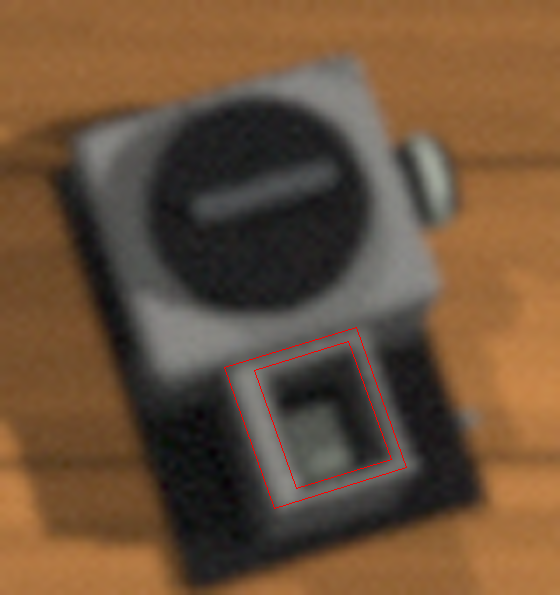

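View pics/ovq.png

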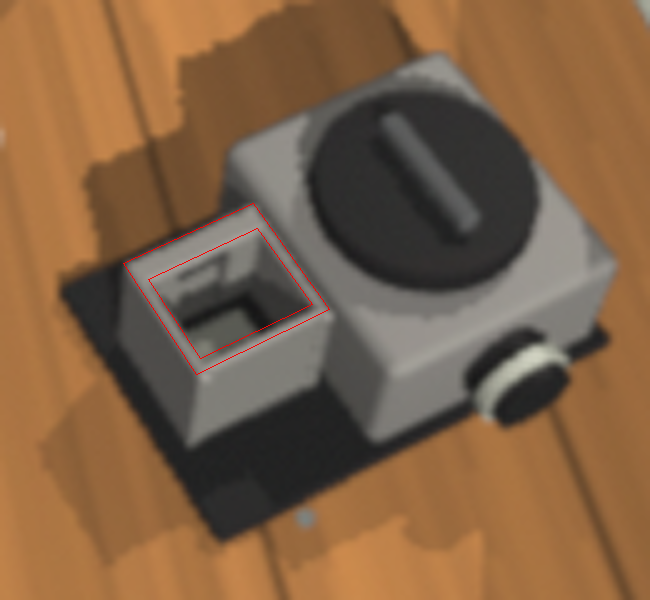

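```bash
python3 go.py 577.6 -207.3 170
```

```text
t 8.9 pos [ 584.3 -101.2  256. ] w 46.0 F [-0.3  0.2 -3. ] yaw_y deg 16.68 tilt [-1.e+00  3.e-04 -8.e-04] j6 -2.15
units [ 4.302 -4.988 -1.842]
```

>>> {"name": "servo_tool", "arguments": {"fingers": [0.7,0.7,0.7,0.7,0.7,0.7,0.7,0.7], "dp": [[0,-0.6,-0.2],[0,-0.9,-0.34],[0,-0.9,-0.34],[0,-0.9,-0.34],[0,-0.9,-0.34],[0,-0.79,-0.28],[0,0,0],[0,0,0]], "spin": [0,0,-0.005,0,0,0,0,0]}}

```text
time_s: 9.57
tool_pos: [578.2, -208.0, 256.2]
tcp_rot: [[-0.0, -0.289, 0.957], [0.0, 0.957, 0.289], [-1.0, 0.001, -0.0]]
contact_force: [-0.3, 0.3, -2.5]
width: 45.8
```

```bash
python3 go.py 577.6 -207.3 165
```

```text
t 9.5667 pos [ 578.2 -208.   256.2] w 45.8 F [-0.3  0.3 -2.5] yaw_y deg 16.81 tilt [-1.e+00  5.e-04 -2.e-04] j6 -2.32
units [ 4.558  0.041 -0.015]
```

>>> {"name": "servo_tool", "arguments": {"fingers": [0.7,0.7,0.7,0.7,0.7,0.7,0.7,0.7], "dp": [[0.4,0.03,-0.01],[0.8,0,0],[0.9,0,0],[0.9,0,0],[0.9,0,0],[0.5,0,0],[0.1,0,0],[0,0,0]], "spin": [0,0,0,0,0,0,0,0]}}

```text
time_s: 10.23
tool_pos: [577.8, -205.5, 165.8]
tcp_rot: [[-0.001, -0.292, 0.956], [0.001, 0.956, 0.292], [-1.0, 0.001, -0.001]]
contact_force: [-0.1, 0.7, -3.0]
width: 45.8
```

```bash
python3 go.py 577.6 -207.3 150; python3 - <<'E'
from h import *
from bench import vision,telemetry
s=telemetry.sense()
d=vision.get_image("side");e=vision.get_image("wrist");f=vision.get_image("top")
pickle.dump((e,s),open("pics/w6.pkl","wb"))
c=lambda im,x,y,w,h,k:cv2.resize(im["frame"][y:y+h,x:x+w,::-1],None,fx=k,fy=k,interpolation=cv2.INTER_CUBIC)
cv2.imwrite("pics/s6.png",np.hstack([c(d,320,150,130,160,3),c(f,330,100,110,120,4)[:480]]))
cv2.imwrite("pics/w6.png",e["frame"][:,:,::-1])
E
```

```text
t 10.2333 pos [ 577.8 -205.5  165.8] w 45.8 F [-0.1  0.7 -3. ] yaw_y deg 16.99 tilt [-1.      0.0012 -0.001 ] j6 -2.32
units [ 0.789 -0.083 -0.032]
```

View pics/s6.png

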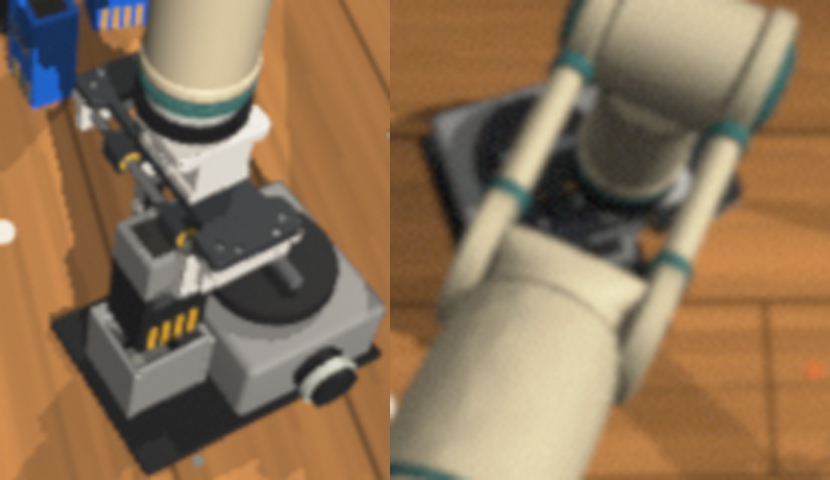

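View pics/w6.png

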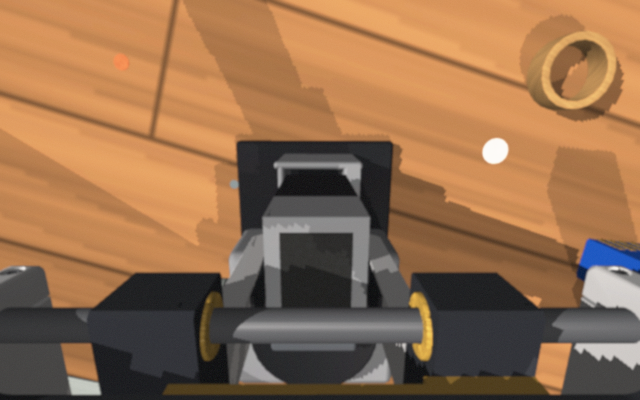

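```bash
python3 go.py; python3 - <<'E'
from h import *
d,s=pickle.load(open("pics/w6.pkl","rb"));M=T(s)
o=np.array([230,130]);k=5
im=cv2.resize(d["frame"][130:250,230:400,::-1],None,fx=k,fy=k,interpolation=cv2.INTER_CUBIC)[:,:800]
# pack in tool frame: underside at tool x=+76.5, center y -0.5
for h in (76.5,-43.5):
    P=[(proj(d,(M@np.array([h,y,x,1]))[:3],M)-o)*k for x,y in ((-30,-23.5),(-30,22.5),(30,22.5),(30,-23.5))]
    cv2.polylines(im,[np.int32(P)],True,(0,255,255),1)
r=[577.8,-207.8,.293];c,s_=np.cos(r[2]),np.sin(r[2]);R=np.array([[c,-s_],[s_,c]])
for LL in (np.array([(-37,-30),(-37,37.5),(37,37.5),(37,-30)]),np.array([(-31,-24),(-31,24),(31,24),(31,-24)])):
    P=[(proj(d,[*(R@l+r[:2]),80],M)-o)*k for l in LL]
    cv2.polylines(im,[np.int32(P)],True,(0,0,255),1)
cv2.imwrite("pics/w6d.png",im)
E
```

```text
t 10.3833 pos [ 579.  -206.5  167.7] w 45.7 F [ 0.3 -0.1 -3.9] yaw_y deg 16.96 tilt [-1.     -0.0016  0.002 ] j6 -2.32
```

View pics/w6d.png

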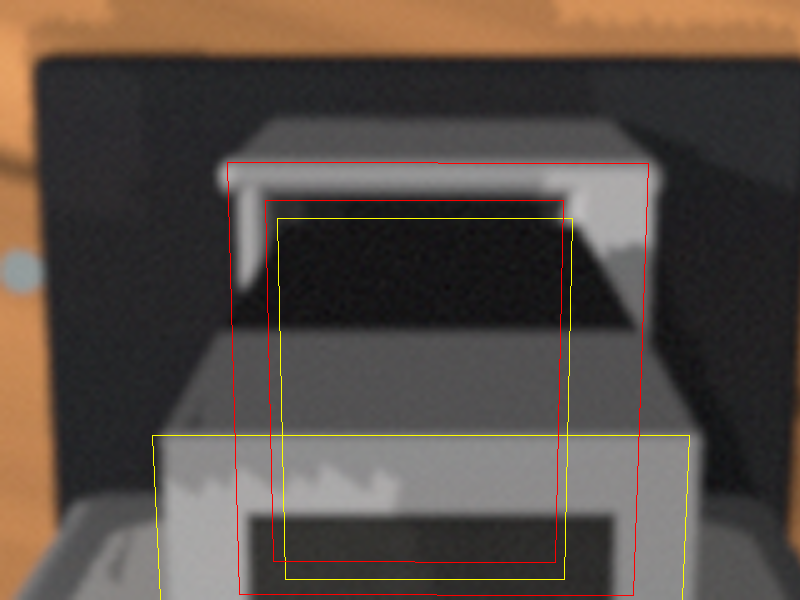

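>>> {"name": "servo_tool", "arguments": {"fingers": [0.7,0.7,0.7,0.7,0.7,0.7], "dp": [[0,-0.1,-0.03],[0.15,0,0],[0.15,0,0],[0.1,0,0],[0.1,0,0],[0,0,0]], "spin": [0,0,0,0,0,0]}}

```text
time_s: 10.88
tool_pos: [577.7, -208.3, 155.8]
tcp_rot: [[-0.001, -0.291, 0.957], [0.001, 0.957, 0.291], [-1.0, 0.001, -0.001]]
contact_force: [0.3, -0.5, -3.4]
width: 45.9
```

>>> {"name": "servo_tool", "arguments": {"fingers": [0.7,0.7,0.7,0.7,0.7], "dp": [[0.1,0,0],[0.1,0,0],[0.1,0,0],[0.1,0,0],[0,0,0]], "spin": [0,0,0,0,0]}}

```text
time_s: 11.3
tool_pos: [577.8, -208.3, 147.9]
tcp_rot: [[-0.001, -0.291, 0.957], [0.001, 0.957, 0.291], [-1.0, 0.001, -0.001]]
contact_force: [-0.9, 0.6, -3.5]
width: 45.9
```

```bash
python3 go.py 577.6 -207.3 100
```

```text
t 11.3 pos [ 577.8 -208.3  147.9] w 45.9 F [-0.9  0.6 -3.5] yaw_y deg 16.94 tilt [-1.e+00  8.e-04 -6.e-04] j6 -2.33
units [2.394 0.048 0.008]
```

>>> {"name": "servo_tool", "arguments": {"fingers": [0.7,0.7,0.7,0.7,0.7,0.7], "dp": [[0.2,0,0],[0.2,0,0],[0.2,0,0],[0.2,0,0],[0.1,0,0],[0,0,0]], "spin": [0,0,0,0,0,0]}}

```text
time_s: 11.8
tool_pos: [577.6, -208.2, 129.6]
tcp_rot: [[-0.001, -0.291, 0.957], [0.001, 0.957, 0.291], [-1.0, 0.001, -0.001]]
contact_force: [-0.6, 0.7, -2.3]
width: 45.6
```

>>> {"name": "servo_tool", "arguments": {"fingers": [0.7,0.7,0.7,0.7], "dp": [[0.15,0,0],[0.15,0,0],[0.15,0,0],[0,0,0]], "spin": [0,0,0,0]}}

```text
time_s: 12.13
tool_pos: [577.6, -208.3, 120.7]
tcp_rot: [[-0.001, -0.291, 0.957], [0.001, 0.957, 0.291], [-1.0, 0.001, -0.001]]
contact_force: [0.1, -0.9, -2.3]
width: 46.1
```

>>> {"name": "servo_tool", "arguments": {"fingers": [0.7,0.7,0.7,0.7], "dp": [[0.1,0,0],[0.1,0,0],[0.1,0,0],[0,0,0]], "spin": [0,0,0,0]}}

```text
time_s: 12.47
tool_pos: [577.8, -208.3, 115.0]
tcp_rot: [[-0.001, -0.291, 0.957], [0.0, 0.957, 0.291], [-1.0, 0.001, -0.001]]
contact_force: [-0.0, 0.0, -3.1]
width: 45.9
```

>>> {"name": "servo_tool", "arguments": {"fingers": [0.7,0.7,0.7], "dp": [[0.1,0,0],[0.1,0,0],[0,0,0]], "spin": [0,0,0]}}

```text
time_s: 12.72
tool_pos: [577.8, -208.3, 111.0]
tcp_rot: [[-0.001, -0.291, 0.957], [0.0, 0.957, 0.291], [-1.0, 0.001, -0.0]]
contact_force: [-0.2, 0.2, -3.4]
width: 45.7
```

>>> {"name": "servo_tool", "arguments": {"fingers": [0.7,0.7,0.7], "dp": [[0.1,0,0],[0.1,0,0],[0,0,0]], "spin": [0,0,0]}}

```text
time_s: 12.97
tool_pos: [578.3, -208.5, 108.3]
tcp_rot: [[0.001, -0.291, 0.957], [-0.0, 0.957, 0.291], [-1.0, -0.0, 0.001]]
contact_force: [-2.0, 0.2, 4.9]
width: 46.3
```

>>> {"name": "servo_tool", "arguments": {"fingers": [0.7,0.7,0.7], "dp": [[0.1,0,0],[0,0,0],[0,0,0]], "spin": [0,0,0]}}

```text
time_s: 13.22
tool_pos: [578.3, -208.6, 106.5]
tcp_rot: [[0.001, -0.291, 0.957], [-0.0, 0.957, 0.291], [-1.0, -0.001, 0.001]]
contact_force: [-1.5, -0.7, 5.5]
width: 45.8
```

>>> {"name": "servo_tool", "arguments": {"fingers": [0.7,0.7,0.7], "dp": [[0.1,0,0],[0,0,0],[0,0,0]], "spin": [0,0,0]}}

```text
time_s: 13.47
tool_pos: [578.3, -208.5, 104.7]
tcp_rot: [[0.001, -0.291, 0.957], [-0.0, 0.957, 0.291], [-1.0, -0.001, 0.001]]
contact_force: [-3.2, 1.3, 6.8]
width: 45.8
```

>>> {"name": "servo_tool", "arguments": {"fingers": [0.7,0.7,0.7], "dp": [[0.05,0,0],[0,0,0],[0,0,0]], "spin": [0,0,0]}}

```text
time_s: 13.72
tool_pos: [578.3, -208.6, 103.9]
tcp_rot: [[0.001, -0.291, 0.957], [-0.0, 0.957, 0.291], [-1.0, -0.001, 0.001]]
contact_force: [-2.7, 0.6, 7.7]
width: 45.9
```

>>> {"name": "servo_tool", "arguments": {"fingers": [0.7,0.7,0.7], "dp": [[0.05,0,0],[0,0,0],[0,0,0]], "spin": [0,0,0]}}

```text
time_s: 13.97
tool_pos: [578.3, -208.5, 103.0]
tcp_rot: [[0.001, -0.291, 0.957], [-0.0, 0.957, 0.291], [-1.0, -0.001, 0.001]]
contact_force: [-1.8, 1.2, 8.1]
width: 46.3
```

>>> {"name": "servo_tool", "arguments": {"fingers": [0.7,0.7,0.7], "dp": [[0.03,0,0],[0,0,0],[0,0,0]], "spin": [0,0,0]}}

```text
time_s: 14.22
tool_pos: [578.3, -208.5, 102.5]
tcp_rot: [[0.001, -0.291, 0.957], [-0.0, 0.957, 0.291], [-1.0, -0.001, 0.001]]
contact_force: [-2.3, -0.0, 7.8]
width: 45.7
```

>>> {"name": "servo_tool", "arguments": {"fingers": [0.7,0.7,0.7], "dp": [[0.03,0,0],[0,0,0],[0,0,0]], "spin": [0,0,0]}}

```text
time_s: 14.47
tool_pos: [578.3, -208.5, 102.0]
tcp_rot: [[0.001, -0.291, 0.957], [-0.001, 0.957, 0.291], [-1.0, -0.001, 0.001]]
contact_force: [-2.2, 1.1, 8.4]
width: 45.8
```

>>> {"name": "servo_tool", "arguments": {"fingers": [0.7,0.7,0.7], "dp": [[0.03,0,0],[0,0,0],[0,0,0]], "spin": [0,0,0]}}

```text
time_s: 14.72
tool_pos: [578.4, -208.6, 101.8]
tcp_rot: [[0.002, -0.291, 0.957], [-0.001, 0.957, 0.291], [-1.0, -0.001, 0.001]]
contact_force: [-2.0, 1.6, 9.6]
width: 46.0
```

>>> {"name": "servo_tool", "arguments": {"fingers": [0.7,0.7,0.7], "dp": [[0.03,0,0],[0,0,0],[0,0,0]], "spin": [0,0,0]}}

```text
time_s: 14.97
tool_pos: [578.4, -208.5, 101.8]
tcp_rot: [[0.002, -0.291, 0.957], [-0.001, 0.957, 0.291], [-1.0, -0.001, 0.002]]
contact_force: [-3.4, 1.7, 13.5]
width: 45.8
```

>>> {"name": "servo_tool", "arguments": {"fingers": [0.7,0.7,0.7], "dp": [[0.02,0,0],[0,0,0],[0,0,0]], "spin": [0,0,0]}}

```text
time_s: 15.22
tool_pos: [578.4, -208.6, 101.8]
tcp_rot: [[0.002, -0.291, 0.957], [-0.001, 0.957, 0.291], [-1.0, -0.002, 0.002]]
contact_force: [-4.4, 2.1, 14.3]
width: 46.0
```

>>> {"name": "servo_tool", "arguments": {"fingers": [0.15,0.15,0.15,0.15,0.15,0.15], "dp": [[0,0,0],[0,0,0],[0,0,0],[0,0,0],[0,0,0],[0,0,0]], "spin": [0,0,0,0,0,0]}}

```text
time_s: 15.72
tool_pos: [578.3, -208.9, 98.4]
tcp_rot: [[0.0, -0.291, 0.957], [-0.0, 0.957, 0.291], [-1.0, -0.0, 0.0]]
contact_force: [1.2, 0.4, 1.0]
width: 79.1
```

```bash
python3 go.py 577.6 -207.3 100; python3 - <<'E'
from h import *
from bench import vision,telemetry
s=telemetry.sense()
e=vision.get_image("wrist")
pickle.dump((e,s),open("pics/w7.pkl","wb"))
cv2.imwrite("pics/w7.png",e["frame"][:,:,::-1])
E
```

```text
t 15.7167 pos [ 578.3 -208.9   98.4] w 79.1 F [1.2 0.4 1. ] yaw_y deg 16.94 tilt [-1.e+00 -4.e-04  1.e-04] j6 -2.33
units [-0.081  0.084 -0.009]
```

View pics/w7.png

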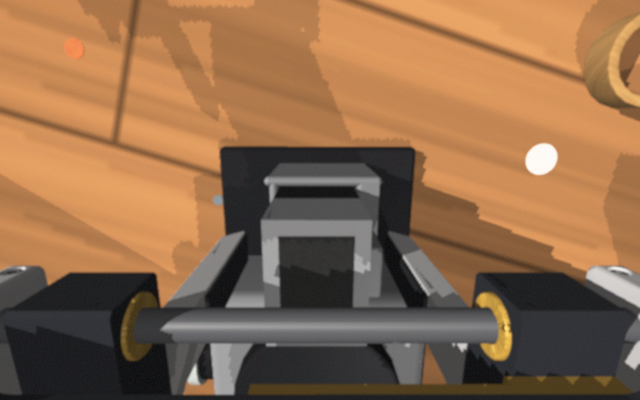

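>>> {"name": "servo_tool", "arguments": {"fingers": [0.15,0.15,0.15,0.15,0.15,0.15,0.15,0.15,0.15,0.15], "dp": [[-0.3,0,0],[-0.6,0,0],[-0.8,0,0],[-0.8,0,0],[-0.8,0,0],[-0.8,0,0],[-0.8,0,0],[-0.6,0,0],[0,0,0],[0,0,0]], "spin": [0,0,0,0,0,0,0,0,0,0]}}

```text
time_s: 16.6
tool_pos: [578.4, -208.8, 209.3]
tcp_rot: [[0.002, -0.291, 0.957], [-0.001, 0.957, 0.291], [-1.0, -0.001, 0.001]]
contact_force: [-0.4, -0.6, -1.0]
width: 79.6
```

```bash
python3 go.py 577.6 -207.3 100; python3 - <<'E'
from h import *
from bench import vision,telemetry
s=telemetry.sense()
e=vision.get_image("wrist")
pickle.dump((e,s),open("pics/w8.pkl","wb"))
cv2.imwrite("pics/w8.png",cv2.resize(e["frame"][140:300,230:400,::-1],None,fx=3.7,fy=3.7,interpolation=cv2.INTER_CUBIC))
d=vision.get_image("side");pickle.dump(d,open("pics/s8.pkl","wb"))
cv2.imwrite("pics/s8.png",cv2.resize(d["frame"][180:310,320:450,::-1],None,fx=4.5,fy=4.5,interpolation=cv2.INTER_CUBIC))
E
```

```text
t 16.6 pos [ 578.4 -208.8  209.3] w 79.6 F [-0.4 -0.6 -1. ] yaw_y deg 16.94 tilt [-1.     -0.0012  0.0013] j6 -2.33
units [ 5.467  0.088 -0.026]
```

View pics/w8.png

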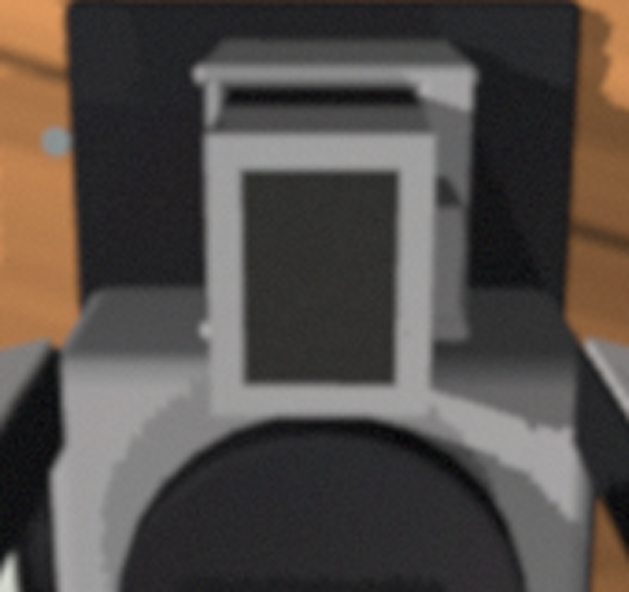

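View pics/s8.png

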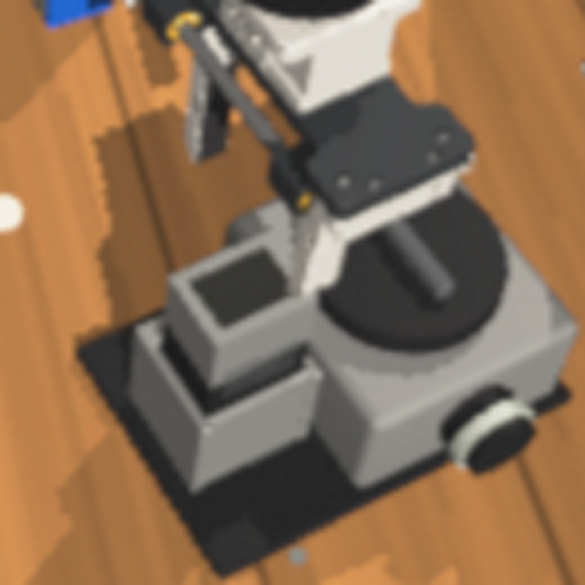

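```bash
python3 - <<'E'
from h import *
from scipy.optimize import least_squares
d,s=pickle.load(open("pics/w8.pkl","rb"));M=T(s);q=pickle.load(open("pics/s8.pkl","rb"))
C=np.array([(207,133),(436,133),(432,413),(213,415)])/3.7+[230,140]
L=np.array([(-30,-23),(-30,23),(30,23),(30,-23)])
S={0:np.array((215,352))/4.5+[320,180]}  # (-x,-y) corner in side
def W(p):
    c,s_=np.cos(p[2]),np.sin(p[2]);R=np.array([[c,-s_],[s_,c]]);return [np.array([*(R@l+p[:2]),p[3]]) for l in L]
def f(p):
    w=W(p);return np.ravel([proj(d,a,M)-c for a,c in zip(w,C)]+[proj(q,w[i],None)-u for i,u in S.items()])
r=least_squares(f,[578,-208,.29,147],x_scale=[1,1,.01,1]);print(r.x.round(2),r.fun.round(2))
f2=lambda p:f(p)[:8]
r2=least_squares(f2,[578,-208,.29,147],x_scale=[1,1,.01,1]);print("wrist only",r2.x.round(2),r2.fun.round(2))
p=[577.6,-208,.294,147]
o=np.array([230,140]);k=3.7
im=cv2.imread("pics/w8.png");im2=cv2.imread("pics/s8.png")
c,s_=np.cos(p[2]),np.sin(p[2]);R=np.array([[c,-s_],[s_,c]])
for zt,col in ((147.3,(0,0,255)),(153.3,(0,255,255))):
    for cam,I,oo,kk,MM in ((d,im,o,k,M),(q,im2,np.array([320,180]),4.5,None)):
        P=[(proj(cam,[*(R@l+p[:2]),zt],MM)-oo)*kk for l in L];cv2.polylines(I,[np.int32(P)],True,col,1)
for yo,col in ((31,(0,0,255)),(24,(0,255,0))):
    B=[(x,yo,zz) for x,zz in ((-13,-12),(13,-12),(13,-44),(-13,-44))]
    P=[(proj(d,[*(R@np.array(b[:2])+p[:2]),147.3+b[2]],M)-o)*k for b in B];cv2.polylines(im,[np.int32(P)],True,col,1)
cv2.imwrite("pics/w8d.png",im);cv2.imwrite("pics/s8d.png",im2)
E
```

```text
[ 5.7805e+02 -2.0792e+02  3.0000e-01  1.4554e+02] [-0.13  0.35 -0.14  0.04 -0.46 -0.2   0.35 -0.48  0.   -1.44]
wrist only [ 5.7764e+02 -2.0797e+02  3.0000e-01  1.4720e+02] [-0.22  0.14  0.21 -0.12 -0.2   0.15  0.21 -0.17]
```

View pics/w8d.png

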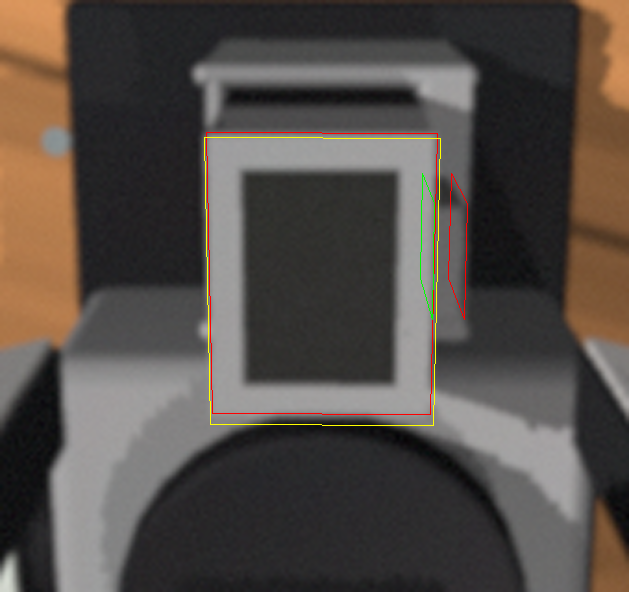

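View pics/s8d.png

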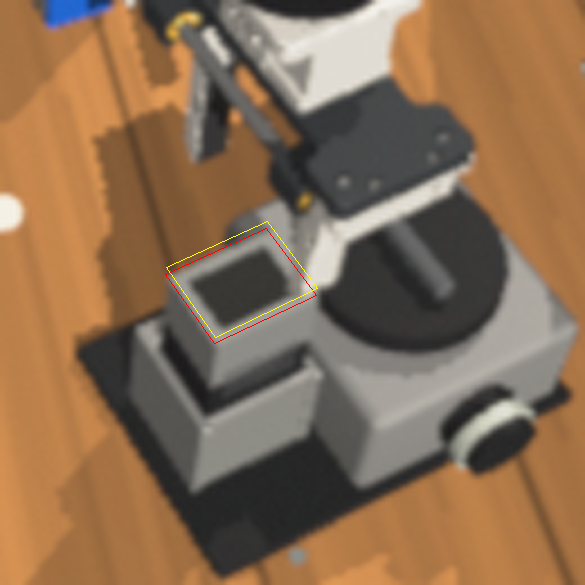

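>>> {"name": "servo_tool", "arguments": {"fingers": [0.15,0.15,0.15,0.15,0.15,0.15,0.15,0.15,0.15,0.15], "dp": [[-0.6,0,0],[-0.6,0.5,0],[0,0.8,0],[0,0.9,0],[0,0.9,0],[0,0.9,0],[0,0.9,0],[0,0.6,0],[0,0,0],[0,0,0]], "spin": [0,0,0,0,0,0,0,0,0,0]}}

```text
time_s: 17.53
tool_pos: [545.7, -102.3, 232.8]
tcp_rot: [[0.0, -0.293, 0.956], [-0.001, 0.956, 0.293], [-1.0, -0.001, 0.0]]
contact_force: [0.0, 0.6, 1.0]
width: 80.3
```

```bash
python3 - <<'E'
from h import *
from bench import vision,telemetry
s=telemetry.sense()
e=vision.get_image("wrist");M=T(s);print(s["tool_pos"],s["contact_force"])
p=[577.6,-208,.294];c,s_=np.cos(p[2]),np.sin(p[2]);R=np.array([[c,-s_],[s_,c]])
ctr=proj(e,[577.6,-208,130],M);x0,y0=int(max(ctr[0]-70,0)),int(max(ctr[1]-70,0));print(ctr)
k=5;im=cv2.resize(e["frame"][y0:y0+120,x0:x0+150,::-1],None,fx=k,fy=k,interpolation=cv2.INTER_CUBIC)
cv2.imwrite("pics/w9.png",im)
im=im.copy()
for yo,col in ((31,(0,0,255)),(24,(0,255,0))):
    B=[(x,yo,zz) for x,zz in ((-13,-12),(13,-12),(13,-44),(-13,-44))]
    P=[(proj(e,[*(R@np.array(b[:2])+p[:2]),147.3+b[2]],M)-[x0,y0])*k for b in B];cv2.polylines(im,[np.int32(P)],True,col,1)
cv2.imwrite("pics/w9d.png",im)
d=vision.get_image("side");cv2.imwrite("pics/s9.png",d["frame"][:,:,::-1])
E
```

```text
[ 545.72612082 -102.26723551  232.75918732] [0.01217121 0.6258883  1.0399159 ]
[190.27261408 202.42909968]
```

View pics/w9.png

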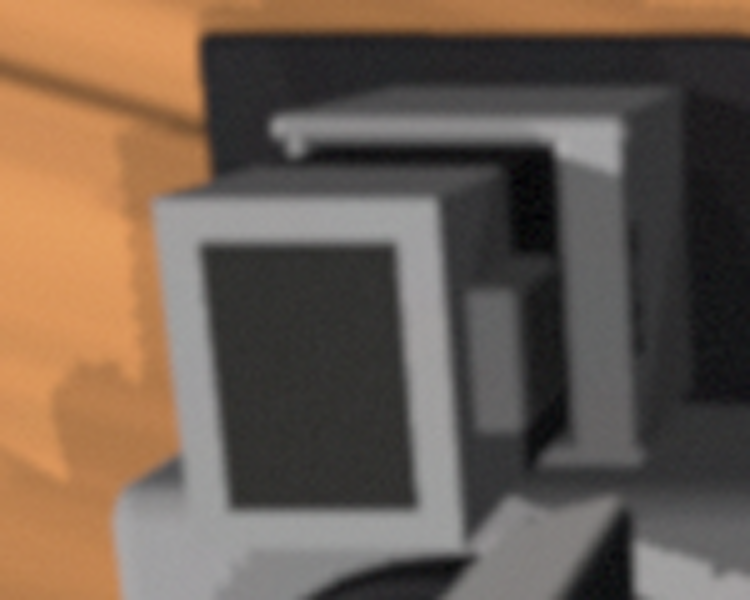

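View pics/w9d.png

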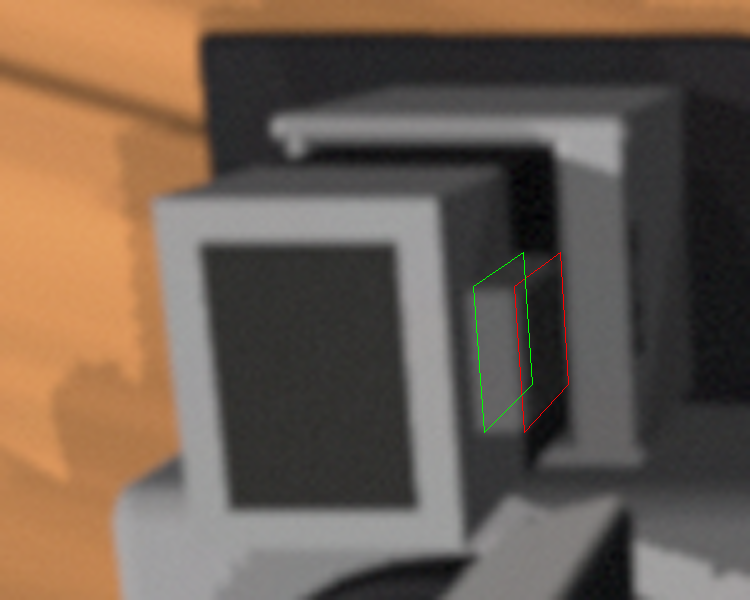

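View pics/s9.png

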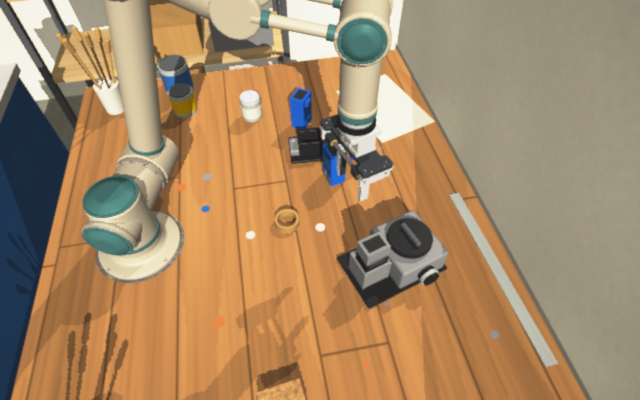

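```bash
python3 -c "
from bench import workorder
print(workorder.job_done())"
```

```text
the job is handed in; nothing more can be done
None
```

The battery pack is out of the charger and latched in the dust extractor's bay. I handed the job in about 17.6 s into the 58 s allowed; no verdict came back.

- **Out of the charger:** I pinched the pack across the button and the opposite face; the width read about 46 mm. It lifted straight up with no sign of the latch catching: contact force stayed at about the pack's weight.
- **Into the bay:** I corrected about 2 mm of sideways offset from the wrist image before lowering. The spring plate met the pack with the fingertips (TCP) about 109 mm above the bench. The hard stop came at 101.8 mm, with about 14 N of upward force, and I let go there.
- **Last checks:**
    - The pack's top is 147.2 mm above the bench by the wrist picture. Latched it should be about 147; unlatched on the spring, about 153.
    - Adding a side-view corner gave 145.5 mm with a poorer fit. That is still nearer to latched.
    - A wrist view from the latch side shows the button standing out at its sprung-out position.
- **Surroundings:** the gripper was clear of everything at hand-in. I planned the moves clear of the bystanders and blue look-alikes. They looked unmoved in the last side view where visible; I did not measure them.

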